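# Press a board carrier onto the contacts of a bench tester

### The job

Pull the bench tester's contact drawer out to its stop and leave it out. Tuck the rear edge of the board carrier under the hinged hold-down leaf without lifting the leaf, slide the carrier in to the back stop, and press it down flat by its handle until the sprung contact bed is fully down. Finish while still holding it pressed down (do not let go), so that the test can run, with the multimeter and the other things around left where they lie.

Things in the scene. Friction and masses are not known exactly. Their poses are not given: they have to be found in the camera images.
- drawer (a joint): Travel of the tester's contact drawer in m: 0 shut, 0.150 out at its stop. The tester is a low grey sheet-metal case, 190 x 220 x 76 mm; its drawer slides out level along the tester's -x (towards the robot). About 5 N of friction; it stays where it is left, but a harder push inwards slides it shut again.
- drawer_handle (a point): Middle of the drawer's steel bar handle, moves with the drawer: level bar, 10 mm diameter, 78 mm straight length along y, 40 mm before the front panel, 46 mm above the bench, free from above (panel top 68 mm, case top 76 mm above the bench). Axes of the tester: x points into the case, y left along the bar, z up.
- nest_stop (a point): In the drawer (moves with it, axes as drawer_handle): foot of the back stop, in its middle, on the level rest ledge, 32 mm above the bench; 178 mm in +x from drawer_handle. The carrier's rear edge ends here. The ledge runs from 40 mm before the stop to the stop and is 66 mm wide; the stop is 9 mm high. Front panel's inner face 130 mm before the stop.
- leaf_lip (a point): Front of the hold-down leaf, in its middle, at the height of its flat underside: 66 mm wide dark steel sheet, 2.5 mm thick, hinged along y 40 mm behind this point, which is 25 mm before the stop. The leaf lies level 11 mm above the ledge; its last 8 mm to the front flare upwards. Cheeks beside it, 68 mm apart (carrier 60 mm), with flared fronts 32 mm before the stop, guide the carrier.
- leaf (a joint): Angle of the hold-down leaf in rad: 0 lying down (at rest, held by a weak spring), grows as its front edge is lifted; about 0.8 N at the front edge lifts it, 0.1 rad is 4 mm at the front edge.
- contact_bed (a joint): How far the sprung contact bed is pressed down in m: 0 free, 0.004 fully down on its own stop. The bed's spring takes 2.9 N to begin and 6.5 N fully down; pressing the carrier down by its handle takes about 6 to 8 N in all.
- bed_top (a point): Middle of the top of the contact bed, at the tips of its pins (moves with it): a block with rows of brass pins, 30 (x) x 46 (y) mm, its middle 68 mm before the back stop. The pins' tops stand 4 mm above the ledge when free and level with it when fully down. The drawer's side walls, 150 mm apart, are 34 mm high above the bench.
- carrier_grip (a point): Middle (half-way up) of the handle of the loose board carrier: an upright aluminium block 30 (x) x 12 (y) x 28 mm on a flat plate, to be pinched across its 12 mm. This point is 14 mm above the plate's top, 18 mm above its underside. Axes: x towards the plate's rear edge (60 mm away; the front edge is 26 mm the other way), z up. Starts lying flat on the bench, left of the tester.
- carrier_edge (a point): Middle of the carrier's rear edge at its underside; same axes as carrier_grip, 60 mm in +x and 18 mm below it. The rear edge is the long end away from the handle, with a row of brass contact strips on top; it goes under the leaf and ends at nest_stop.
- carrier: The board carrier: flat black plate 86 (x) x 60 (y) x 4 mm with a green board and low chips let into its top, and the handle; about 90 g. Origin at the middle of its underside, axes as carrier_grip.
- multimeter: Hand multimeter, 136 x 68 x 42 mm, lying on top of the tester; bystander.
- screwdriver_2: Small screwdriver, 111 mm long, lying near the front edge of the bench; bystander.
- grey_plate: Notched steel plate, 73 x 109 x 12 mm with its bolt, lying on the bench left of the tester; bystander.
- tape_roll: Roll of black tape, 67 mm across and 19 mm high, lying on the bench left of the tester; bystander.

How it is judged (in metres and radians):
On the way, in this order (a step that is already met when the one before it is completed fails the run):
1. the drawer has been pulled out to its stop (value of joint drawer above 0.144 m), for 0.2 s.
2. the carrier's rear edge is tucked under the leaf, between leaf and ledge (x of carrier_edge in the frame of nest_stop above -0.013 m and z of carrier_edge in the frame of nest_stop between -0.004 and 0.009 m and value of joint leaf below 0.12 rad and y of carrier_edge in the frame of nest_stop between -0.008 and 0.008 m), for 0.1 s.
At the end, for the whole second after the job is handed in: Gripper still pressing the carrier (over 2.5 N): drawer within 10 mm of its stop; rear edge within 7 mm of the back stop, 6 mm of its middle, 4 mm of the ledge; carrier level within 0.05 rad, handle end down within 3.5 mm; bed at least 3.2 of 4 mm down; leaf down (under 0.06 rad); at rest (value of joint drawer above 0.14 m and x of carrier_edge in the frame of nest_stop between -0.007 and 0.004 m and y of carrier_edge in the frame of nest_stop between -0.006 and 0.006 m and z of carrier_edge in the frame of nest_stop below 0.004 m and angle between carrier's own z axis and vertical below 0.05 rad and value of joint contact_bed above 0.0032 m and contact force between the fingers and carrier above 2.5 N and value of joint leaf below 0.06 rad and linear speed of carrier below 0.01 m/s and z of carrier_grip in the frame of nest_stop below 0.0215 m); the arm keeps its last pose, push and grip.
It fails at once if the leaf is lifted (more than 0.17 rad, about 7 mm at its front) (value of joint leaf above 0.17 rad).
It fails at once if a bystander is moved more than 20 mm (distance of any of multimeter, screwdriver_2, grey_plate, tape_roll from where it was at the start of the episode above 0.02 m).
It also fails if it takes over 54 s, if anything falls off the work surface, if the arm or the gripper's body presses on something with over 40 N, if the wrist force passes 120 N, or if a joint passes its speed limit or range.

### The arm

A 6-joint arm with a two-finger parallel gripper is mounted at the origin on a cart in front of the work surface, level with it; the furniture and walls round the work are solid. World frame = base frame: x ahead of the robot, y to its left, z up, the work surface at z = 0. Lengths are in mm, angles in rad, forces in N, time in s.
With the tool pointing down it reaches from about 350 to 875 mm from the base axis. Payload 4.2 kg.
Tool frame: the origin (TCP) lies on the mounting face of the last link; the fingertips stand 173 mm ahead of it and the grasp point (between the pads) lies grip_point_offset ahead of it (grip_point_offset is the distance from the TCP to the grasp point, in mm); z points along the fingers, y is the line along which they close (so a half turn about z gives the same grasp; the last joint's range is limited). The gripper opens to 85 mm and grips with 20 to 120 N. Pads are 22 mm wide; open, the fingers measure 114 mm over their backs; the gripper's body (76 mm by 85 mm) begins 54 mm behind the grasp point. The pads swing forward as they close: fully open they stand 13 mm farther back than shut.
Start: joints at [1.577, 0.385, 0.008, 0, -1.194, -0.259], TCP at [156.291, 605.122, 404.712] pointing down, gripper open.
Joint ranges: [-3.14, 3.14], [-1.21, 2.06], [-1.07, 1.41], [-3.16, 2.05], [-2.99, -0.16], [-3.1, 3.1]. Speed limits (rad/s): [2.79, 2.79, 3.14, 3.14, 3.14, 3.14].

### API

Orientations are given as a unit quaternion [x, y, z, w].
In Python, from bench import read_state, get_image, job_done, recognise, place_of, grip_point_offset gives the robot as it stands. The module is installed in compiled form; this text tells all that it offers.
- The arm moves only by the tool carry_out, never from a script. Its arguments are lists of equal length, an entry for each row: "slide": the shift along the tool's x, y, z in m, a list of three; "roll": the turn about the tool's z in degrees; "claw": the finger opening in m, from 0 to 0.0854. A call has 1 to 8 rows; each row is the pose to reach, as a shift and turn from the pose commanded when the call began, along the tool's axes at that moment; what a row does not reach only later rows make up. A row lasts 1/8 s, in which the tool goes at most 62.5 mm and 10.7 degrees, less where a joint would pass 70% of its speed; a pose out of reach is approached as far as the arm can. A call with a gripper value outside its range is refused whole. The fingers move at their own pace and stop on an object; the grip force is fixed at half the most. Time passes only in rows, so rows that repeat a pose let the fingers close. It gives the time, the measured TCP pose, the force, the opening and the grip force at its end, in the units of the state.
- read_state(): the state, without advancing time (a new reading comes with each control period).
- get_image(name): name is "side" or "top" or "wrist"; returns a dict with "img" (480x640x3 uint8, red, green, blue), "z_map" (480x640 float32, mm along the optical axis (not along the pixel's ray), 0 where there is no reading), "mtx" (3x3 intrinsics, pixels), "world_from_camera" (4x4, takes a point from camera to world coordinates); the wrist camera has in their place "T_tool_cam" (4x4, takes a point from camera to tool coordinates, whose origin is the TCP and whose axes are the flange's). Camera axes: x right, y up, looking along -z (the intrinsics and any distortion apply to the point x, -y, -z); pixel columns grow to the right and rows downward; lengths in mm; the calibration is good to about 2 mm. A picture is of the moment at which its call begins: read the wrist's pose just before it.
- job_done(): hands the job in; it is judged then, once.
Trained networks look in a picture, given as the dict that the camera call returned (one of the last four; its "shot" number tells which), for a name from the list of things; names that differ only in an ending like _2 or _b are one class to them, and where a whole thing is asked for, a point or a joint stands for the part that bears it (a point fixed in the world has none). Each returns a list of dicts, best first, with "conf" (0 to 1); they miss things now and then, are a little off and sometimes report something else, mostly with a low value. They report only what shows in the picture. A call takes as long as a camera call.
- recognise(picture, thing): "at" ([column, row] in pixels, amid what is visible of it).
- place_of(picture, thing): "at" ([column, row] in pixels: a listed point, or the origin of a listed thing).
The state is a dict: "clock": time; "joints": joint angles; "joint_vel": joint speeds; "joint_efforts": joint torques, N m; "position": TCP position; "ee_rot": TCP orientation; "contact_force": force on the tool from outside, world axes, zero at the start; "wrist_torque": the same for the moment, N m; "gripper_width": finger opening in mm; "grasp_force": force on a finger pad.
Only numpy, scipy, OpenCV 4.12 (cv2) and the standard library are available. Lean on these libraries where they do the work, as an engineer would, in place of code of your own. Each camera call takes 0.05 s, during which the arm holds its last target. There are 200 camera calls.

## Working session

There is one attempt and no reset: what is moved stays moved. The work goes in short steps, Python scripts to look and compute and a tool call to move; the robot and the scene stay as the last step left them, time stands still between calls to the robot, and variables do not carry over. Pictures are saved under pics/ and viewed, at most 10 in all, crops included, and the job is handed in when it is done.

Besides the shell and the picture viewer there is one more tool, called after "Emit:" as name(argument=value, ...), one argument or row to a line, values as JSON. carry_out: Moves the arm, as the interface text tells. Its arguments: {"type":"object","properties":{"slide":{"type":"array"},"roll":{"type":"array"},"claw":{"type":"array"}},"required":["slide","roll","claw"]}

```bash
mkdir -p pics; cat > h.py <<'E'
import numpy as np, cv2
from scipy.spatial.transform import Rotation as R
from bench import *
def shot(name):
    s=read_state(); p=get_image(name)
    if name=="wrist":
        T=np.eye(4); T[:3,:3]=R.from_quat(s["ee_rot"]).as_matrix(); T[:3,3]=s["position"]
        p["W"]=T@np.array(p["T_tool_cam"])
    else: p["W"]=np.array(p["world_from_camera"])
    return p
def ray(p,at):
    K=np.array(p["mtx"]); u,v=at
    d=np.array([(u-K[0,2])/K[0,0],-(v-K[1,2])/K[1,1],-1.])
    return p["W"][:3,3],p["W"][:3,:3]@d
def at_z(p,at,z):
    o,d=ray(p,at); return o+d*(z-o[2])/d[2]
def at_depth(p,at):
    o,d=ray(p,at); return o+d*p["z_map"][int(round(at[1])),int(round(at[0]))]
def proj(p,X):
    c=np.linalg.inv(p["W"])@np.append(X,1); K=np.array(p["mtx"])
    return [K[0,2]+K[0,0]*c[0]/-c[2],K[1,2]-K[1,1]*c[1]/-c[2]]
def save(p,n): cv2.imwrite(f"pics/{n}.png",p["img"][:,:,::-1])
def tool(dw):
    "world shift mm -> tool shift m"
    return (R.from_quat(read_state()["ee_rot"]).inv().apply(dw)/1000).round(4)
E
cat > a.py <<'E'
from h import *
s=read_state(); print(s["clock"],s["position"],s["ee_rot"],grip_point_offset if not callable(grip_point_offset) else grip_point_offset())
print(R.from_quat(s["ee_rot"]).as_matrix().round(3))
Z=dict(drawer_handle=46,carrier_grip=18,carrier_edge=0,carrier=0,leaf_lip=43,nest_stop=32,multimeter=76,grey_plate=0,tape_roll=0,screwdriver_2=8,bed_top=36)
for n in("top","side"):
    p=shot(n); save(p,n)
    print(n,p["W"][:3,3].round(0), np.array(p["mtx"]).round(0).tolist(), [k for k in p])
    for t,z in Z.items():
        for r in place_of(p,t)[:2]: print(t,round(r["conf"],2),np.round(r["at"]),at_z(p,r["at"],z).round(1))
E
python3 a.py
```

```text
0.0 [156.22544041 604.93682452 403.6094185 ] [ 9.92011442e-01 -1.26143111e-01 -9.75200638e-05  1.09769320e-03] 154.70000000000002
[[ 0.968 -0.25  -0.   ]
 [-0.25  -0.968 -0.002]
 [ 0.     0.002 -1.   ]]
top [ 441.  200. 1229.] [[559.0, 0.0, 319.0], [0.0, 559.0, 227.0], [0.0, 0.0, 1.0]] ['img', 'z_map', 'mtx', 'world_from_camera', 'shot', 'W']
drawer_handle 0.61 [377. 222.] [588.2  52.9  46. ]
carrier_grip 0.61 [259. 285.] [452.3 305.3  18. ]
carrier_edge 0.75 [250. 264.] [499.1 326.4   0. ]
carrier_edge 0.2 [323. 340.] [335.6 165.8   0. ]
carrier 0.74 [258. 279.] [467.3 309.5   0. ]
multimeter 0.57 [392. 149.] [740.5  24.   76. ]
grey_plate 0.58 [271. 191.] [661.2 282.9   0. ]
tape_roll 0.63 [213. 209.] [620.2 411.5   0. ]
screwdriver_2 0.66 [215. 205.] [628.8 404.8   8. ]
screwdriver_2 0.65 [321. 339.] [338.2 171.    8. ]
side [297. 855. 650.] [[526.0, 0.0, 315.0], [0.0, 526.0, 226.0], [0.0, 0.0, 1.0]] ['img', 'z_map', 'mtx', 'world_from_camera', 'shot', 'W']
drawer_handle 0.65 [340. 194.] [588.4  56.8  46. ]
drawer_handle 0.18 [273. 160.] [768.3  -5.9  46. ]
carrier_grip 0.93 [364. 314.] [450.3 309.8  18. ]
carrier_edge 0.78 [324. 317.] [511.8 326.7   0. ]
carrier 0.8 [354. 320.] [464.7 313.9   0. ]
multimeter 0.84 [272. 160.] [747.8  37.3  76. ]
grey_plate 0.56 [254. 280.] [657.4 295.7   0. ]
tape_roll 0.68 [232. 328.] [636.5 404.3   0. ]
screwdriver_2 0.53 [453. 284.] [333.9 178.5   8. ]
bed_top 0.31 [343. 195.] [587.8  44.3  36. ]
```

View pics/top.png

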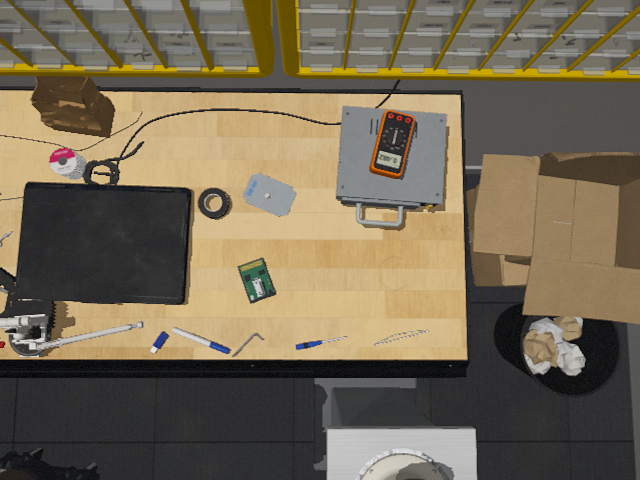

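View pics/side.png

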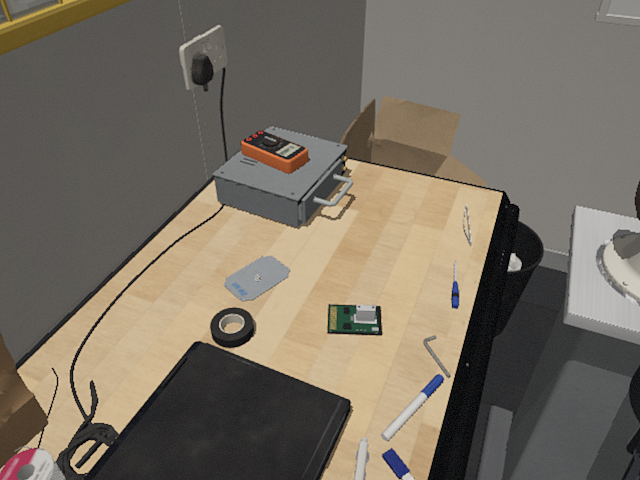

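The top view shows the carrier at (257,280), with its strips up and to the left. The tester is at (392,155) and its handle bar at (380,222), yawed about -4°. I'll move over the carrier first, turning towards the drawer-grasp orientation on the way.

Emit:
carry_out(
  slide=[
    [0.042, 0.028, 0],
    [0.084, 0.056, 0],
    [0.126, 0.084, 0],
    [0.168, 0.112, 0],
    [0.21, 0.14, 0],
    [0.252, 0.168, 0],
    [0.29, 0.196, 0],
    [0.32, 0.22, 0],
  ],
  roll=[10, 20, 30, 40, 50, 60, 70, 80],
  claw=[0.085, 0.085, 0.085, 0.085, 0.085, 0.085, 0.085, 0.085],
)

```text
clock: 2.2
position: [412.0, 310.5, 405.0]
ee_rot: [-0.677, 0.736, 0.0, 0.0]
contact_force: [0.5, 0.9, -0.9]
gripper_width: 85.1
grasp_force: 0.0
```

```bash
cat > b.py <<'E'
from h import *
import sys
s=read_state(); print(s["clock"],s["position"].__class__,np.round(s["position"],1),np.round(s["joints"],2))
print(R.from_quat(s["ee_rot"]).as_matrix().round(3).tolist())
p=shot("wrist"); save(p,sys.argv[1]); print(np.round(p["T_tool_cam"],2).tolist(),np.round(p["mtx"]).tolist())
Z=dict(drawer_handle=46,carrier_grip=18,carrier_edge=0,carrier=0,leaf_lip=43,nest_stop=32,bed_top=36)
for t,z in Z.items():
    for r in place_of(p,t)[:2]: print(t,round(r["conf"],2),np.round(r["at"]),at_z(p,r["at"],z).round(1),at_depth(p,r["at"]).round(1))
E
python3 b.py w1
```

```text
2.2 <class 'numpy.ndarray'> [412.  310.5 405. ] [ 0.96  0.2  -0.26  0.   -1.12 -1.05]
[[-0.085, -0.996, 0.0], [-0.996, 0.085, 0.0], [-0.0, -0.0, -1.0]]
[[0.0, 0.95, 0.31, 78.43], [1.0, -0.0, 0.0, 0.33], [0.0, 0.31, -0.95, 30.98], [0.0, 0.0, 0.0, 1.0]] [[371.0, 0.0, 316.0], [0.0, 371.0, 237.0], [0.0, 0.0, 1.0]]
carrier_grip 0.78 [280. 199.] [447.3 305.   18. ] [445.7 302.1  32.2]
carrier_edge 0.66 [232. 220.] [501.8 326.3   0. ] [500.3 324.9   5.9]
carrier 0.98 [269. 207.] [461.5 315.4   0. ] [456.7 308.4  31.4]
```

Emit:
carry_out(
  slide=[
    [0.04, -0.033, 0],
    [0.08, -0.066, 0],
    [0.12, -0.099, 0],
    [0.16, -0.132, 0.02],
    [0.2, -0.165, 0.04],
    [0.24, -0.197, 0.06],
    [0.24, -0.197, 0.075],
    [0.24, -0.197, 0.075],
  ],
  roll=[0, 0, 0, 0, 0, 0, 0, 0],
  claw=[0.03, 0.03, 0.03, 0.03, 0.03, 0.03, 0.03, 0.03],
)

```text
clock: 3.6
position: [588.4, 58.0, 328.1]
ee_rot: [-0.679, 0.734, 0.001, -0.002]
contact_force: [-0.5, -0.3, -0.6]
gripper_width: 29.9
grasp_force: 0.0
```

```bash
cat >> b.py <<'E'
if "drawer" in sys.argv:
    # world point cloud: bar points and front edge of the case
    def cloud(p):
        v,u=np.mgrid[0:480,0:640]; K=np.array(p["mtx"]); z=p["z_map"]
        c=np.stack([(u-K[0,2])/K[0,0]*z,-(v-K[1,2])/K[1,1]*z,-z],-1)
        X=c@p["W"][:3,:3].T+p["W"][:3,3]; return X[z>0]
    for nm,q in(("w",p),("top",shot("top"))):
        X=cloud(q)
        b=X[(abs(X[:,2]-48)<6)&(X[:,0]>540)&(X[:,0]<600)&(abs(X[:,1]-52)<38)]
        c=X[(abs(X[:,2]-76)<4)&(X[:,0]>560)&(X[:,0]<700)]
        print(nm,"bar",len(b),b.mean(0) if len(b) else "",b[:,1].min() if len(b) else "",b[:,1].max() if len(b) else "","bar yaw",np.degrees(np.polyfit(b[:,1],b[:,0],1)[0]) if len(b) else "")
        e=[(y,c[abs(c[:,1]-y)<3][:,0].min()) for y in range(-40,150,8) if (abs(c[:,1]-y)<3).sum()>3]
        print(np.round(e,0).tolist(),"front yaw",np.degrees(np.polyfit(*np.array(e).T,1)[0]))
E
python3 b.py w2 drawer
```

```text
3.6 <class 'numpy.ndarray'> [588.4  58.  328.1] [ 0.37  0.39 -0.18 -0.   -1.   -0.45]
[[-0.078, -0.997, -0.003], [-0.997, 0.078, -0.001], [0.001, 0.003, -1.0]]
[[0.0, 0.95, 0.31, 78.43], [1.0, -0.0, 0.0, 0.33], [0.0, 0.31, -0.95, 30.98], [0.0, 0.0, 0.0, 1.0]] [[371.0, 0.0, 316.0], [0.0, 371.0, 237.0], [0.0, 0.0, 1.0]]
drawer_handle 0.6 [318. 222.] [584.9  49.3  46. ] [584.9  48.1  50.3]
carrier 0.63 [456. 449.] [462.2 314.1   0. ] [549.7  69.6 217.4]
leaf_lip 0.61 [ 54. 219.] [771.3  33.1  43. ] [722.7  19.4 108.3]
w bar 1477 [585.73301481  50.86355894  49.88159379] 14.047667708185408 89.90868521413464 bar yaw 4.388252347948995
[[-40.0, 626.0], [-32.0, 626.0], [-24.0, 627.0], [-16.0, 627.0], [-8.0, 628.0], [0.0, 629.0], [8.0, 629.0], [16.0, 630.0], [24.0, 630.0], [32.0, 631.0], [40.0, 631.0], [48.0, 632.0], [56.0, 632.0], [64.0, 633.0], [72.0, 634.0], [80.0, 634.0], [88.0, 635.0], [96.0, 636.0], [104.0, 642.0], [112.0, 646.0], [120.0, 650.0], [128.0, 659.0]] front yaw 7.885405513092374
top bar 0    bar yaw 
[[72.0, 693.0], [80.0, 689.0], [88.0, 687.0], [96.0, 683.0], [104.0, 680.0], [112.0, 676.0], [120.0, 674.0], [128.0, 672.0], [136.0, 670.0]] front yaw -21.420486521808588
```

View pics/w2.png

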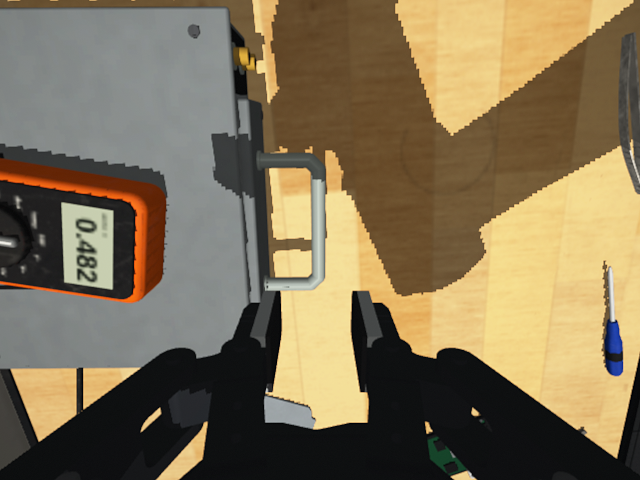

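The wrist view shows the bar upright at column 318, rows 165–285, centred between the fingers at yaw -4.4°. I'll go down and grip.

Emit:
carry_out(
  slide=[
    [0.004, 0.0015, 0.04],
    [0.007, 0.003, 0.08],
    [0.007, 0.003, 0.115],
    [0.007, 0.003, 0.128],
    [0.007, 0.003, 0.128],
    [0.007, 0.003, 0.128],
    [0.007, 0.003, 0.128],
    [0.007, 0.003, 0.128],
  ],
  roll=[0, 0, 0, 0, 0, 0, 0, 0],
  claw=[0.03, 0.03, 0.03, 0.03, 0.03, 0.0, 0.0, 0.0],
)

```text
clock: 5.05
position: [585.6, 50.9, 203.4]
ee_rot: [-0.679, 0.734, -0.001, 0.001]
contact_force: [-2.5, 1.3, 6.5]
gripper_width: 8.1
grasp_force: 58.7
```

Emit:
carry_out(
  slide=[
    [0, 0.01, 0],
    [0, 0.035, 0],
    [0, 0.06, 0],
    [0, 0.085, 0],
    [0, 0.11, 0],
    [0, 0.13, 0],
    [0, 0.142, 0],
    [0, 0.148, 0],
  ],
  roll=[0, 0, 0, 0, 0, 0, 0, 0],
  claw=[0, 0, 0, 0, 0, 0, 0, 0],
)

```text
clock: 6.05
position: [438.3, 61.8, 203.3]
ee_rot: [-0.679, 0.734, -0.001, 0.002]
contact_force: [4.9, -8.7, 6.4]
gripper_width: 7.9
grasp_force: 60.3
```

Emit:
carry_out(
  slide=[
    [0, 0.0015, 0],
    [0, 0.003, 0],
    [0, 0.003, 0],
  ],
  roll=[0, 0, 0],
  claw=[0, 0, 0],
)

```text
clock: 6.42
position: [437.1, 61.8, 203.3]
ee_rot: [-0.68, 0.734, -0.002, 0.003]
contact_force: [11.4, -14.9, 2.1]
gripper_width: 7.7
grasp_force: 59.7
```

Emit:
carry_out(
  slide=[
    [0, -0.001, 0],
    [0, -0.001, 0],
    [0, -0.001, 0.0],
    [0, -0.001, -0.04],
    [0, -0.001, -0.1],
    [0, -0.04, -0.14],
    [0, -0.09, -0.14],
    [0, -0.12, -0.14],
  ],
  roll=[0, 0, 0, 0, 0, 0, 0, 0],
  claw=[0.03, 0.03, 0.03, 0.03, 0.03, 0.03, 0.03, 0.03],
)

```text
clock: 7.42
position: [555.8, 53.2, 342.3]
ee_rot: [-0.679, 0.734, -0.0, 0.001]
contact_force: [0.6, 0.0, -0.6]
gripper_width: 29.9
grasp_force: 0.0
```

```bash
cat > b2.py <<'E'
exec(open("b.py").read().split("if \"drawer\"")[0])
v,u=np.mgrid[0:480,0:640]; K=np.array(p["mtx"]); z=p["z_map"]
c=np.stack([(u-K[0,2])/K[0,0]*z,-(v-K[1,2])/K[1,1]*z,-z],-1)
X=(c@p["W"][:3,:3].T+p["W"][:3,3]); X[z==0]=np.nan
np.save("X_"+sys.argv[1],X)
X=X[z>0]
b=X[(abs(X[:,2]-48)<6)&(X[:,0]>420)&(X[:,0]<450)&(abs(X[:,1]-60)<38)]
if len(b): print("bar",b.mean(0),b[:,1].min(),b[:,1].max(),np.degrees(np.polyfit(b[:,1],b[:,0],1)[0]))
E
python3 b2.py w3
```

```text
7.425 <class 'numpy.ndarray'> [555.8  53.2 342.3] [ 0.39  0.33 -0.25 -0.   -0.99 -0.46]
[[-0.078, -0.997, 0.002], [-0.997, 0.078, 0.001], [-0.001, -0.002, -1.0]]
[[0.0, 0.95, 0.31, 78.43], [1.0, -0.0, 0.0, 0.33], [0.0, 0.31, -0.95, 30.98], [0.0, 0.0, 0.0, 1.0]] [[371.0, 0.0, 316.0], [0.0, 371.0, 237.0], [0.0, 0.0, 1.0]]
drawer_handle 0.79 [475. 225.] [438.   59.8  46. ] [439.8  58.4  50.3]
carrier_grip 0.8 [445. 449.] [444.3 304.8  18. ] [445.6 300.8  21.6]
carrier_edge 0.54 [561. 317.] [333.5 172.2  -0. ] [334.2 171.6   1. ]
carrier 0.73 [420. 439.] [465.1 309.4   0. ] [533.5  38.3 252.4]
leaf_lip 0.81 [270. 226.] [590.7  49.6  43. ] [589.9  48.2  48.1]
nest_stop 0.59 [236. 222.] [618.4  47.5  32. ] [614.8  43.7  46.7]
bed_top 0.7 [327. 227.] [548.  56.  36.] [548.   57.8  29.9]
bar [440.05881753  58.30162462  49.45468765] 22.08794018355286 97.97115497245531 3.9771121381258636
```

View pics/w3.png

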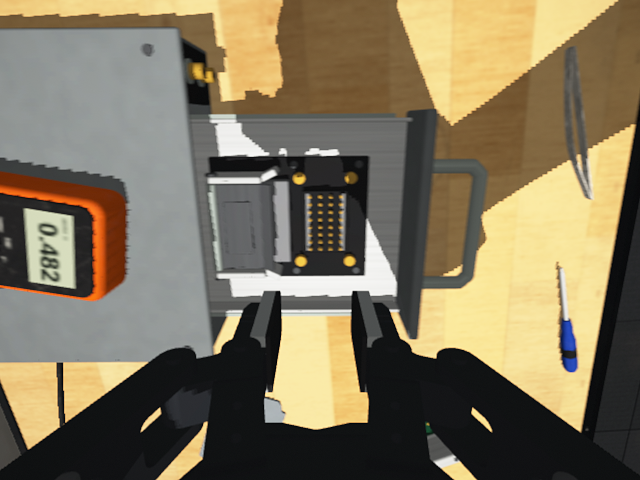

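The drawer is out: the arm travelled 149 mm and the force rose at the stop. The nest shows at (236,222), the leaf at (270,226) and the pins at (327,227). Next is the carrier, from above and aligned.

Emit:
carry_out(
  slide=[
    [-0.03, 0.016, 0],
    [-0.06, 0.032, 0],
    [-0.09, 0.048, 0],
    [-0.12, 0.064, 0],
    [-0.15, 0.08, 0],
    [-0.18, 0.095, 0],
    [-0.212, 0.111, 0.01],
    [-0.244, 0.127, 0.02],
  ],
  roll=[8, 16, 24, 33, 41, 49, 57, 65],
  claw=[0.05, 0.05, 0.05, 0.05, 0.05, 0.05, 0.05, 0.05],
)

```text
clock: 8.82
position: [445.6, 307.1, 322.1]
ee_rot: [-0.176, 0.984, 0.0, 0.0]
contact_force: [0.4, 0.3, 0.7]
gripper_width: 49.9
grasp_force: 0.0
```

```bash
cat > c.py <<'E'
exec(open("b2.py").read())
X=np.load("X_"+sys.argv[1]+".npy"); m=(X[...,2]>27)&(X[...,2]<37)&(abs(X[...,0]-450)<40)&(abs(X[...,1]-306)<40)
h=X[m][:,:2]; print("handle",len(h),h.mean(0))
img=p["img"].astype(int)
r=cv2.minAreaRect(h.astype(np.float32)); print(r)
# plate: points z 1.5..8 near
m2=(X[...,2]>2)&(X[...,2]<12)&(abs(X[...,0]-465)<70)&(abs(X[...,1]-312)<60)
q=X[m2][:,:2]; print("plate",len(q),cv2.minAreaRect(q.astype(np.float32)))
T=R.from_quat(read_state()["ee_rot"]).as_matrix(); print("tool y angle",np.degrees(np.arctan2(T[1,1],T[0,1])))
E
python3 c.py w4
```

```text
8.825 <class 'numpy.ndarray'> [445.6 307.1 322.1] [ 0.9   0.32 -0.32 -0.   -0.93 -2.12]
[[-0.938, -0.347, 0.001], [-0.347, 0.938, 0.001], [-0.001, 0.001, -1.0]]
[[0.0, 0.95, 0.31, 78.71], [1.0, -0.0, 0.0, 0.11], [0.0, 0.31, -0.95, 30.98], [0.0, 0.0, 0.0, 1.0]] [[371.0, 0.0, 316.0], [0.0, 371.0, 237.0], [0.0, 0.0, 1.0]]
carrier_grip 0.76 [316. 227.] [446.7 308.1  18. ] [443.1 306.8  31.2]
carrier_edge 0.74 [316. 288.] [503.2 328.5   0. ] [500.6 327.6   5.8]
carrier 0.79 [313. 240.] [463.1 310.9   0. ] [453.2 307.5  31.3]
nest_stop 0.36 [315. 227.] [443.3 305.8  32. ] [443.2 305.7  32.3]
bar [438.61773738  96.65133167  48.57176011] 93.24147482687707 97.99194213766745 70.64452221281711
handle 632 [446.96881624 306.71855209]
((447.7264404296875, 306.972900390625), (29.81302261352539, 11.192436218261719), 20.379114151000977)
plate 6637 ((465.1925354003906, 311.8988952636719), (118.08981323242188, 139.15174865722656), 89.79924011230469)
tool y angle 110.48277718450358
```

View pics/w4.png

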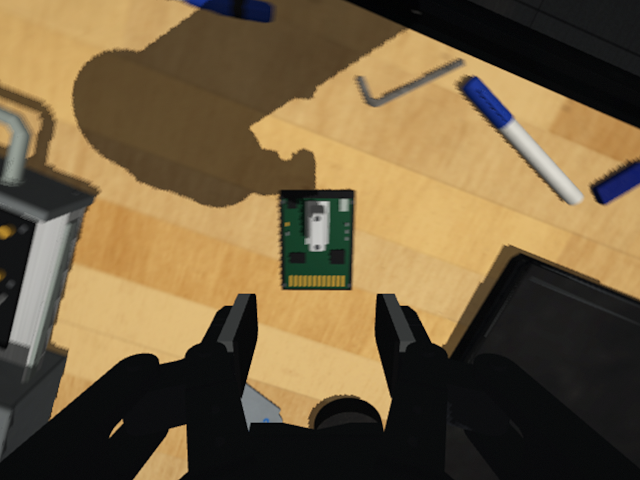

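The carrier is aligned with the tool: handle at (317,227), brass strips at (316,281) towards the rear. I'll descend and pinch it.

Emit:
carry_out(
  slide=[
    [-0.002, -0.001, 0.05],
    [-0.002, -0.001, 0.1],
    [-0.002, -0.001, 0.13],
    [-0.002, -0.001, 0.142],
    [-0.002, -0.001, 0.142],
    [-0.002, -0.001, 0.142],
    [-0.002, -0.001, 0.142],
    [-0.002, -0.001, 0.142],
  ],
  roll=[0, 0, 0, 0, 0, 0, 0, 0],
  claw=[0.05, 0.05, 0.05, 0.05, 0.0, 0.0, 0.0, 0.0],
)

```text
clock: 10.22
position: [449.4, 306.6, 181.4]
ee_rot: [-0.178, 0.984, 0.001, 0.001]
contact_force: [0.5, 0.0, 6.5]
gripper_width: 11.2
grasp_force: 60.9
```

Emit:
carry_out(
  slide=[
    [0, 0, -0.05],
    [0, 0, -0.11],
    [0.005, -0.04, -0.11],
    [0.01, -0.09, -0.11],
    [0.015, -0.14, -0.11],
    [0.02, -0.19, -0.11],
    [0.025, -0.235, -0.11],
    [0.0275, -0.258, -0.11],
  ],
  roll=[0, 0, 4, 8, 12, 16, 21, 25],
  claw=[0, 0, 0, 0, 0, 0, 0, 0],
)

```text
clock: 11.22
position: [513.4, 52.6, 289.7]
ee_rot: [0.042, 0.999, 0.0, -0.0]
contact_force: [0.3, -0.6, -1.0]
gripper_width: 10.4
grasp_force: 59.9
```

```bash
cat > d.py <<'E'
from h import *
X=np.load("X_w3.npy"); a=np.radians(-4.3); ex=np.array([np.cos(a),np.sin(a)]); ey=np.array([-ex[1],ex[0]])
o=np.array([437.5,60.]); P=X[...,:2]-o; lx=P@ex; ly=P@ey; z=X[...,2]
for x0 in range(105,200,6):
    m=(abs(lx-x0)<1.5)&(abs(ly)<45); k=[]
    for y0 in range(-44,45,4):
        q=z[m&(abs(ly-y0)<2)]; k.append(int(np.nanmedian(q)) if np.isfinite(q).any() else -1)
    print(x0,k)
T=read_state(); print(np.round(T["position"],1),np.round(T["contact_force"],1),T["gripper_width"])
M=R.from_quat(T["ee_rot"]).as_matrix(); print("yaw",np.degrees(np.arctan2(M[1,1],M[0,1]))-90)
for n in("wrist","side","top"):
    p=shot(n); save(p,n+"5"); dz=T["position"][2]-181.4
    for t,zz in dict(carrier_grip=18+dz,carrier_edge=dz,nest_stop=32,leaf_lip=43,bed_top=36,drawer_handle=46).items():
        for r in place_of(p,t)[:1]: print(n,t,round(r["conf"],2),np.round(r["at"]),at_z(p,r["at"],zz).round(1))
E
python3 d.py
```

```text
105 [22, 22, 21, 22, 22, 22, 30, 251, 246, 185, 187, 187, 188, 187, 187, 30, 30, 30, 29, 22, 22, 21, 21]
111 [21, 22, 21, 21, 21, 22, 30, 31, 30, 250, 30, 30, 30, 30, 30, 30, 30, 30, 29, 21, 21, 21, 22]
117 [22, 21, 22, 21, 21, 22, 30, 30, 31, 250, 30, 30, 30, 30, 30, 30, 30, 30, 29, 22, 21, 21, 22]
123 [21, 22, 21, 22, 22, 22, 31, 30, 34, 250, 31, 31, 31, 31, 32, 32, 31, 33, 30, 21, 22, 21, 21]
129 [21, 22, 22, 27, 27, 22, 146, 256, 248, 247, 29, 29, 29, 23, 29, 26, 29, 29, 22, 24, 27, 28, 22]
135 [23, 22, 21, 27, 21, 21, 22, 250, 246, 201, 206, 201, 202, 201, 197, 21, 22, 22, 22, 22, 26, 22, 22]
141 [21, 21, 21, 22, 31, 32, 32, 244, 216, 220, 187, 31, 31, 32, 32, 32, 32, 31, 32, 32, 31, 21, 22]
147 [22, 26, 22, 22, 32, 31, 32, 31, 212, 215, 194, 32, 32, 31, 32, 32, 31, 32, 31, 32, 31, 30, 33]
153 [22, 25, 44, 28, 48, 48, 48, 48, 49, 221, 220, 224, 224, 224, 222, 48, 48, 47, 48, 48, 47, 43, 43]
159 [22, 21, 44, 50, 45, 45, 45, 45, 222, 232, 232, 226, 226, 228, 233, 138, 45, 45, 45, 45, 47, 51, -1]
165 [21, 22, 41, 50, 45, 45, 45, 45, 239, 245, 248, 247, 245, 228, 226, 45, 45, 45, 45
[... 632 characters left out ...]
.7 126.3]
wrist carrier_edge 0.56 [320. 405.] [571.4  49.8 108.3]
wrist leaf_lip 0.72 [315. 329.] [568.3  47.7  43. ]
wrist drawer_handle 0.88 [320. 124.] [438.5  60.8  46. ]
side carrier_grip 0.71 [380. 166.] [514.9  49.1 126.3]
side carrier_edge 0.9 [349. 168.] [573.8  52.3 108.3]
side nest_stop 0.91 [332. 195.] [610.1  46.1  32. ]
side leaf_lip 0.55 [342. 193.] [589.4  48.5  43. ]
side bed_top 0.79 [358. 201.] [553.2  50.7  36. ]
side drawer_handle 0.63 [416. 214.] [434.4  62.4  46. ]
top carrier_edge 0.61 [272. 190.] [643.2 272.7 108.3]
top leaf_lip 0.87 [375. 224.] [584.3  56.   43. ]
top bed_top 0.52 [272. 192.] [652.1 279.1  36. ]
top drawer_handle 0.67 [376. 292.] [439.4  56.2  46. ]
```

View pics/wrist5.png

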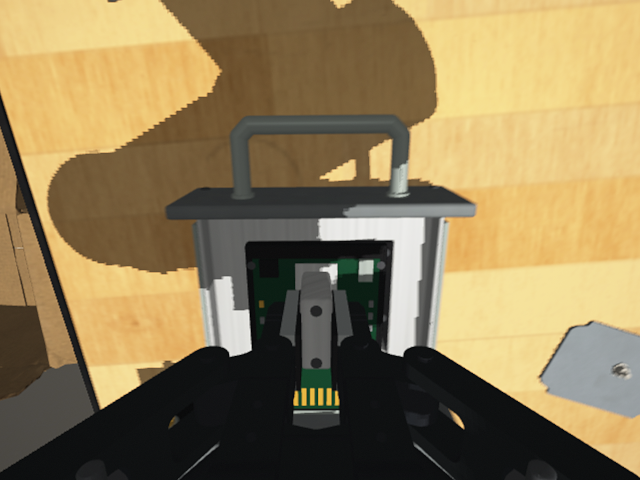

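```bash
cat > e.py <<'E'
from h import *
p=shot("wrist")
v,u=np.mgrid[0:480,0:640]; K=np.array(p["mtx"]); z=p["z_map"]
c=np.stack([(u-K[0,2])/K[0,0]*z,-(v-K[1,2])/K[1,1]*z,-z],-1)
X=(c@p["W"][:3,:3].T+p["W"][:3,3]); X[z==0]=np.nan
a=np.radians(-4.3); ex=np.array([np.cos(a),np.sin(a)]); ey=np.array([-ex[1],ex[0]])
P=X[...,:2]-np.array([437.5,60.]); lx=P@ex; ly=P@ey; Z=X[...,2]
for x0 in list(range(0,60,6))+list(range(96,200,6)):
    m=(abs(lx-x0)<1.5); k=[]
    for y0 in range(-84,93,4):
        q=Z[m&(abs(ly-y0)<2)]; k.append(int(np.nanmedian(q)) if np.isfinite(q).any() else 0)
    print(x0,*k)
E
python3 e.py
```

```text
0 0 0 0 0 0 0 0 0 0 0 48 49 50 50 50 50 50 51 50 50 50 50 50 50 50 50 50 50 50 50 50 50 49 47 0 0 0 0 0 0 0 0 0 0 0
6 0 0 0 0 0 0 0 1 0 48 50 50 49 49 48 48 48 48 48 48 48 48 48 48 48 47 48 48 48 48 48 49 50 50 48 0 0 0 0 0 0 0 0 0 0
12 0 0 0 0 0 0 0 0 0 48 50 47 0 0 0 0 0 0 0 0 0 0 0 0 0 0 0 0 0 0 0 0 49 49 48 0 0 0 0 0 0 0 0 0 0
18 0 0 0 0 0 0 0 0 0 49 50 47 0 0 0 0 0 0 0 0 0 0 0 0 0 0 0 0 0 0 0 0 49 49 48 0 0 0 0 0 0 0 0 0 0
24 0 0 0 0 0 0 0 0 0 49 50 47 0 0 0 0 0 0 0 0 0 0 0 0 0 0 0 0 0 0 0 0 49 49 48 0 0 0 0 0 0 0 0 0 0
30 0 0 0 0 0 0 0 0 0 48 50 48 0 0 0 0 0 0 0 0 0 0 0 0 0 0 0 0 0 0 0 0 49 50 48 0 0 0 0 0 0 0 0 0 0
36 0 0 0 0 0 0 0 0 0 48 50 48 0 0 0 0 0 0 0 0 0 0 0 0 0 0 0 0 0 0 0 0 49 49 48 0 0 0 0 0 0 0 0 0 0
42 0 40 49 47 47 46 47 53 59 63 58 53 47 48 46 48 46 47 47 48 49 46 49 47 48 47 47 47 48 49 47 51 57 61 65 58 54 49 47 51 52 49 44 0 0
48 0 67 67 67 67 67 67 67 67 67 67 67 67 67 109 109 110 110 110 110 110 110 110 110 110 110 110 110 110 67 67 67 67 67 67 67 67 67 67 67 67 67 67 0 0
54 0 0 0 0 0 0 0 0 0 0 0 0 0 0 112 112 113 112 112 112 112 112 112 112 112 112 112 112
[... 1332 characters left out ...]
 0 0
162 0 0 0 18 18 18 18 18 18 18 0 0 0 0 0 0 0 0 0 0 0 0 0 0 0 0 0 0 0 0 0 0 0 23 21 18 18 18 17 18 17 0 0 0 0
168 0 0 0 0 17 18 18 18 18 0 0 0 0 0 0 0 0 0 0 0 0 0 0 0 0 0 0 0 0 0 0 0 0 0 0 18 17 18 17 0 0 0 0 0 0
174 0 0 0 0 0 0 0 0 0 0 0 0 0 0 0 0 0 0 0 0 0 0 0 0 0 0 0 0 0 0 0 0 0 0 0 0 0 0 0 0 0 0 0 0 0
180 0 0 0 0 0 0 0 0 0 0 0 0 0 0 0 0 0 0 0 0 0 0 0 0 0 0 0 0 0 0 0 0 0 0 0 0 0 0 0 0 0 0 0 0 0
186 0 0 0 0 0 0 0 0 0 0 0 0 0 0 0 0 0 0 0 0 0 0 0 0 0 0 0 0 0 0 0 0 0 0 0 0 0 0 0 0 0 0 0 0 0
192 0 0 0 0 0 0 0 0 0 0 0 0 0 0 0 0 0 48 49 49 49 49 49 49 49 49 0 0 0 0 0 0 0 0 0 0 0 0 0 0 0 0 0 0 0
198 0 0 0 0 76 75 0 0 0 0 0 0 0 0 0 0 0 0 0 0 0 0 0 0 0 0 0 0 0 0 0 0 0 0 0 0 0 76 76 0 0 0 0 0 44
```

The carrier is held level over the drawer. In the picture the handle is at column 317, the plate at 247–393 and the bar at 233–408, so it is nearly centred. I'll measure the lateral fit numerically.

```bash
cat > f.py <<'E'
from h import *
p=shot("wrist"); z=p["z_map"]; K=np.array(p["mtx"])
v,u=np.mgrid[0:480,0:640]
c=np.stack([(u-K[0,2])/K[0,0]*z,-(v-K[1,2])/K[1,1]*z,-z],-1)
T=np.array(p["T_tool_cam"]); X=c@T[:3,:3].T+T[:3,3]; X[z==0]=np.nan
H=read_state()["position"][2]-X[...,2]   # approx world height
def rng(name,m,rows):
    o=[]
    for r in rows:
        y=X[r,:,1][m[r]]; 
        if len(y)>3: o.append([r,y.min(),y.max(),(y.min()+y.max())/2,np.median(X[r,:,0][m[r]]),len(y)])
    print(name); print(np.round(o,1))
rng("plate",(H>105)&(H<117),range(246,290,6))
hm=(H>122)&(H<145)&(v<300)&(abs(X[...,1])<12); rng("handle",hm,range(262,300,6))
rng("bar",(H>40)&(H<56),range(116,135,3))
rng("panel",(H>62)&(H<74),range(190,216,4))
for r in (150,160,170,220,260,300): 
    m=(H[r]>40)&(H[r]<56) if r<180 else (H[r]>27)&(H[r]<38)
    y=X[r,:,1][m]; print(r,"left",y[y<0].min().round(1),y[y<0].max().round(1),"right",y[y>0].min().round(1),y[y>0].max().round(1))
a=np.array([[float(f) for f in g] for g in [[0]]])
E
python3 f.py
```

```text
plate
[[ 2.46e+02 -2.97e+01  2.93e+01 -2.00e-01  2.75e+01  1.42e+02]
 [ 2.52e+02 -2.98e+01  2.96e+01 -1.00e-01  2.48e+01  1.40e+02]
 [ 2.58e+02 -3.00e+01  2.97e+01 -1.00e-01  2.21e+01  1.41e+02]
 [ 2.64e+02 -2.97e+01  2.94e+01 -2.00e-01  1.97e+01  1.39e+02]
 [ 2.70e+02 -2.99e+01  2.96e+01 -1.00e-01  1.70e+01  1.40e+02]
 [ 2.76e+02 -3.00e+01  2.93e+01 -4.00e-01  1.42e+01  1.12e+02]
 [ 2.82e+02 -2.97e+01  2.95e+01 -1.00e-01  1.12e+01  1.08e+02]
 [ 2.88e+02 -3.01e+01  2.97e+01 -2.00e-01  8.30e+00  1.08e+02]]
handle
[[ 2.80e+02 -5.20e+00  5.30e+00  1.00e-01  1.68e+01  2.40e+01]
 [ 2.86e+02 -5.80e+00  5.60e+00 -1.00e-01  1.66e+01  3.00e+01]
 [ 2.92e+02 -9.30e+00  9.80e+00  3.00e-01  1.66e+01  3.80e+01]
 [ 2.98e+02 -1.18e+01  1.19e+01  1.00e-01  1.55e+01  6.00e+01]]
bar
[[116.  -40.2  42.    0.9  79.3 151. ]
 [119.  -42.2  43.6   0.7  77.8 159. ]
 [122.  -43.2  45.7   1.3  76.3 164. ]
 [125.  -45.2  46.6   0.7  74.7 170. ]
 [128.  -47.   48.3   0.6  73.2 174. ]
 [131.  -47.9  49.6   0.8  71.6 179. ]
 [134.  -48.6  49.7   0.6  70.   45. ]]
panel
[[202.  -71.8  81.9   5.1  35.5 214. ]
 [206.  -81.   82.8   0.9  34.2 309. ]
 [210.  -80.9  83.5   1.3  32.1 309. ]
 [214.  -81.1  83.2   1.   29.9 309. ]]
150 left -48.5 -39.1 right 40.9 49.9
160 left -48.6 -39.3 right 41.1 50.5
170 left -48.2 -39.3 right 41.0 50.0
220 left -76.7 -74.0 right 76.1 81.3
260 left -78.9 -73.3 right 76.2 81.7
300 left -79.6 -73.4 right 76.2 82.0
```

Emit:
carry_out(
  slide=[
    [-0.008, 0.0014, 0],
    [-0.008, 0.0014, 0.015],
    [-0.008, 0.0014, 0.03],
    [-0.008, 0.0014, 0.03],
  ],
  roll=[-0.45, -0.45, -0.45, -0.45],
  claw=[0, 0, 0, 0],
)

```text
clock: 12.88
position: [521.0, 55.2, 257.5]
ee_rot: [0.035, 0.999, -0.001, -0.002]
contact_force: [-0.3, -0.3, -0.5]
gripper_width: 10.6
grasp_force: 59.9
```

```bash
cat > g.py <<'E'
from h import *
s=read_state(); print(s["clock"],np.round(s["position"],1),np.round(s["contact_force"],1))
M=R.from_quat(s["ee_rot"]).as_matrix(); print("yaw",np.degrees(np.arctan2(M[1,1],M[0,1]))-90, M.round(4).tolist())
p=shot("wrist"); z=p["z_map"]; K=np.array(p["mtx"])
v,u=np.mgrid[0:480,0:640]
c=np.stack([(u-K[0,2])/K[0,0]*z,-(v-K[1,2])/K[1,1]*z,-z],-1)
T=np.array(p["T_tool_cam"]); X=c@T[:3,:3].T+T[:3,3]; X[z==0]=np.nan
H=s["position"][2]-X[...,2]; U=s["position"][2]-181.4
def col(name,lo,hi,y0,w=6):
    m=(H>lo)&(H<hi)&(abs(X[...,1]-y0)<w); x=X[...,0][m]
    print(name,len(x),"x %.1f..%.1f"%(np.percentile(x,0.5),np.percentile(x,99.5)),"h %.1f"%np.median(H[m]))
col("plate front",U-4,U+8,-22); col("plate front",U-4,U+8,22)
col("bar",40,56,0,25); col("panel",64,74,-60,10); col("panel",64,74,60,10)
def lat(name,lo,hi,x0,w=3):
    m=(H>lo)&(H<hi)&(abs(X[...,0]-x0)<w)&(v<330); y=X[...,1][m]
    n,q=y[y<0],y[y>0]; print(name,x0,np.round([n.min(),n.max(),q.min(),q.max(),(y.min()+y.max())/2,(n.max()+q.min())/2],1))
xb=np.nanmedian(X[...,0][(H>40)&(H<56)&(abs(X[...,1])<25)])
lat("uprights",40,56,xb-18); lat("plate",U-4,U+8,20)
for x0 in(15,0,-15,-30): lat("walls",28,38,x0)
E
python3 g.py
```

```text
12.875 [521.   55.2 257.5] [-0.3 -0.3 -0.5]
yaw -4.054097460229272 [[-0.9975, 0.0707, -0.0046], [0.0707, 0.9975, -0.0017], [0.0045, -0.002, -1.0]]
plate front 2086 x -16.7..28.0 h 80.5
plate front 2108 x -16.9..28.1 h 80.5
bar 3985 x -101.3..86.7 h 49.1
panel 822 x 33.7..42.0 h 67.4
panel 838 x 34.0..42.1 h 67.6
uprights 60.82724608482263 [-49.3 -39.3  40.4  50.2   0.4   0.5]
plate 20 [-30.2  -0.4   0.1  29.8  -0.2  -0.2]
walls 15 [-80.5 -73.8  75.1  81.5   0.5   0.6]
walls 0 [-80.6 -73.9  74.8  81.9   0.6   0.4]
walls -15 [-80.6 -74.   75.1  81.9   0.6   0.6]
walls -30 [-80.5 -73.9  75.2  81.7   0.6   0.7]
```

Emit:
carry_out(
  slide=[
    [0, 0.0007, 0.01],
    [0, 0.0007, 0.02],
    [0, 0.0007, 0.03],
    [0, 0.0007, 0.037],
    [0, 0.0007, 0.037],
    [0, 0.0007, 0.037],
    [0, 0.0007, 0.037],
  ],
  roll=[0, 0, 0, 0, 0, 0, 0],
  claw=[0, 0, 0, 0, 0, 0, 0],
)

```text
clock: 13.8
position: [521.9, 56.3, 223.1]
ee_rot: [0.035, 0.999, 0.0, 0.0]
contact_force: [-0.6, -1.3, -1.2]
gripper_width: 10.8
grasp_force: 59.8
```

```bash
python3 g.py
```

```text
13.8 [521.9  56.3 223.1] [-0.6 -1.3 -1.2]
yaw -4.029698448339019 [[-0.9975, 0.0703, 0.0008], [0.0703, 0.9975, 0.0003], [-0.0008, 0.0003, -1.0]]
plate front 2622 x -16.3..88.5 h 46.2
plate front 2658 x -16.7..88.5 h 46.2
bar 13139 x -57.6..88.5 h 46.7
panel 1286 x 36.4..44.1 h 67.7
panel 1321 x 35.6..44.0 h 67.6
uprights 5.884445173210295 [-30.2  -6.8   6.5  30.   -0.1  -0.1]
plate 20 [-30.1  -0.4   0.1  30.   -0.1  -0.2]
walls 15 [-82.4 -75.3  73.4  80.1  -1.1  -1. ]
walls 0 [-82.3 -33.4  33.8  80.4  -1.    0.2]
walls -15 [-82.3 -75.4  73.5  80.3  -1.   -0.9]Traceback (most recent call last):
  File "g.py", line 19, in <module>
    for x0 in(15,0,-15,-30): lat("walls",28,38,x0)
                             ~~~^^^^^^^^^^^^^^^^^^
  File "g.py", line 16, in lat
    n,q=y[y<0],y[y>0]; print(name,x0,np.round([n.min(),n.max(),q.min(),q.max(),(y.min()+y.max())/2,(n.max()+q.min())/2],1))
                                               ~~~~~^^
    return umr_minimum(a, axis, None, out, keepdims, initial, where)
ValueError: zero-size array to reduction operation minimum which has no identity
```

Emit:
carry_out(
  slide=[
    [0, -0.0009, 0.002],
    [0, -0.0009, 0.0045],
    [0, -0.0009, 0.0045],
    [0, -0.0009, 0.0055],
    [0, -0.0009, 0.0055],
  ],
  roll=[0, 0, 0, 0, 0],
  claw=[0, 0, 0, 0, 0],
)

```text
clock: 14.48
position: [521.7, 55.4, 217.4]
ee_rot: [0.035, 0.999, -0.0, 0.0]
contact_force: [-1.3, -0.7, 1.0]
gripper_width: 10.7
grasp_force: 60.1
```

Emit:
carry_out(
  slide=[
    [-0.001, 0, -0.0008],
    [-0.004, 0, -0.0008],
    [-0.007, 0, -0.0008],
    [-0.01, 0, -0.0008],
    [-0.014, 0, -0.0008],
    [-0.017, 0, -0.0008],
  ],
  roll=[0, 0, 0, 0, 0, 0],
  claw=[0, 0, 0, 0, 0, 0],
)

```text
clock: 15.22
position: [539.0, 54.1, 218.0]
ee_rot: [0.035, 0.999, -0.0, 0.0]
contact_force: [0.1, -0.2, -1.2]
gripper_width: 10.9
grasp_force: 60.0
```

```bash
cat > k.py <<'E'
from h import *
import sys
s=read_state(); print(s["clock"],np.round(s["position"],1),np.round(s["contact_force"],1),np.round(s["wrist_torque"],2))
p=shot("wrist"); z=p["z_map"]; K=np.array(p["mtx"])
v,u=np.mgrid[0:480,0:640]
c=np.stack([(u-K[0,2])/K[0,0]*z,-(v-K[1,2])/K[1,1]*z,-z],-1)
T=np.array(p["T_tool_cam"]); X=c@T[:3,:3].T+T[:3,3]; X[z==0]=np.nan
H=s["position"][2]-X[...,2]
for y0 in(-22,22):
    m=(abs(X[...,1]-y0)<4)&(H>28)&(H<56)&(X[...,0]<50)&(v<340); U=s["position"][2]-181.4
    q=m&(abs(H-U-4)<2.5)&(X[...,0]<32); print("plate x max %.1f"%np.percentile(X[...,0][q],99),"top h %.1f"%np.median(H[q]))
for a in(-60,60):
    m=(abs(X[...,1]-a)<10)&(abs(H-68)<3); print("panel inner %.1f"%np.percentile(X[...,0][m],1),"h %.1f"%np.median(H[m]))
m=(H>28)&(H<38)&(abs(X[...,0]-15)<4)&(abs(X[...,1])>60); y=X[...,1][m]; print("wall mid %.1f"%((y.min()+y.max())/2))
for n in sys.argv[1:]:
    p=shot("side"); i=p["img"][150:270,290:450]; cv2.imwrite(f"pics/{n}.png",cv2.resize(i,(800,600),interpolation=cv2.INTER_CUBIC)[:,:,::-1])
E
python3 k.py s6
```

```text
15.225 [539.   54.1 218. ] [ 0.1 -0.2 -1.2] [-0.01 -0.02 -0.04]
plate x max 27.9 top h 41.1
plate x max 28.0 top h 41.0
panel inner 53.4 h 67.7
panel inner 53.0 h 67.7
wall mid 0.2
```

View pics/s6.png

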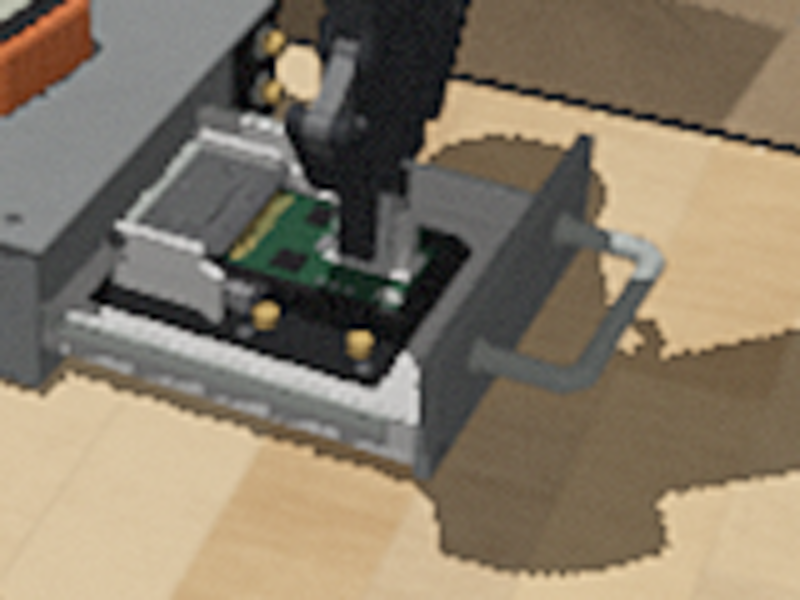

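The side view shows the strips going under the leaf, which lies flat. There is no contact force. I'll continue inwards.

Emit:
carry_out(
  slide=[
    [-0.003, 0, 0],
    [-0.006, 0, 0],
    [-0.009, 0, 0],
    [-0.012, 0, 0],
    [-0.014, 0, 0],
    [-0.0155, 0, 0],
    [-0.0155, 0, 0],
  ],
  roll=[0, 0, 0, 0, 0, 0, 0],
  claw=[0, 0, 0, 0, 0, 0, 0],
)

```text
clock: 16.2
position: [554.2, 53.0, 218.0]
ee_rot: [0.035, 0.999, -0.0, -0.0]
contact_force: [-0.1, -0.5, -0.6]
gripper_width: 11.1
grasp_force: 59.9
```

```bash
python3 k.py
```

```text
16.2 [554.2  53.  218. ] [-0.1 -0.5 -0.6] [-0.06  0.02  0.02]
plate x max 27.9 top h 41.0
plate x max 28.0 top h 41.0
panel inner 68.1 h 67.6
panel inner 68.2 h 67.6
wall mid -0.1
```

Emit:
carry_out(
  slide=[
    [-0.001, 0, 0],
    [-0.0015, 0, 0],
    [-0.0015, 0, 0.001],
    [-0.0015, 0, 0.002],
    [-0.0015, 0, 0.003],
    [-0.0015, 0, 0.004],
    [-0.0015, 0, 0.005],
    [-0.0015, 0, 0.005],
  ],
  roll=[0, 0, 0, 0, 0, 0, 0, 0],
  claw=[0, 0, 0, 0, 0, 0, 0, 0],
)

```text
clock: 17.25
position: [555.7, 53.0, 213.4]
ee_rot: [0.035, 0.999, 0.0, 0.0]
contact_force: [-1.5, -0.1, 6.7]
gripper_width: 10.9
grasp_force: 60.9
```

Emit:
carry_out(
  slide=[
    [0, 0, 0.0008],
    [0, 0, 0.0015],
    [0, 0, 0.0015],
    [0, 0, 0.0015],
  ],
  roll=[0, 0, 0, 0],
  claw=[0, 0, 0, 0],
)

```text
clock: 17.75
position: [555.8, 53.0, 213.3]
ee_rot: [0.035, 0.999, -0.0, 0.001]
contact_force: [-5.0, 1.3, 12.7]
gripper_width: 10.9
grasp_force: 61.9
```

```bash
python3 k.py s7; python3 k.py
```

```text
17.75 [555.8  53.  213.3] [-5.   1.3 12.7] [0.   1.18 0.  ]
plate x max 27.9 top h 36.4
plate x max 28.0 top h 36.4
panel inner 70.0 h 67.8
panel inner 69.8 h 67.8
wall mid 0.2
17.85 [555.8  53.  213.3] [-4.5  0.9 12.6] [ 0.07  1.11 -0.06]
plate x max 27.9 top h 36.3
plate x max 28.0 top h 36.4
panel inner 70.0 h 67.8
panel inner 69.8 h 67.7
wall mid -0.2
```

View pics/s7.png

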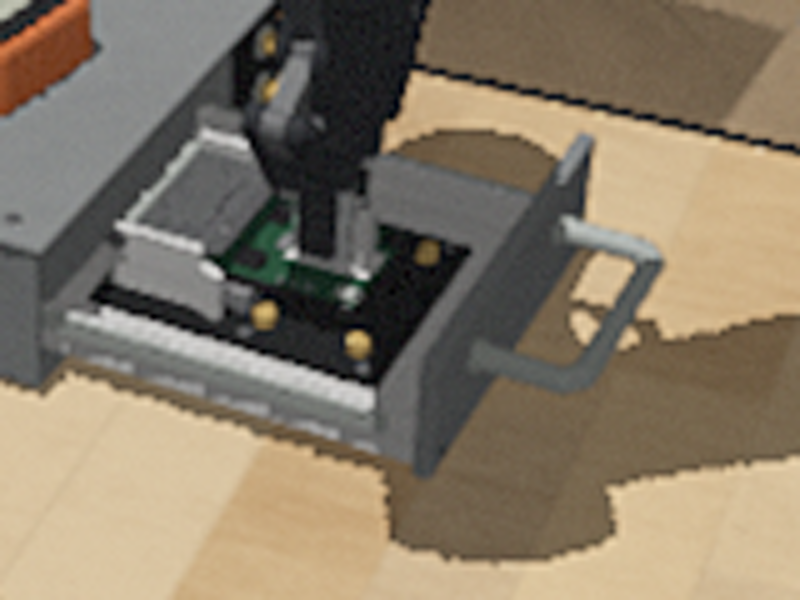

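The carrier is in under the flat leaf, level. The plate top is at 36 mm, the bed is at its hard stop, and the rear edge is about 2 mm from the back stop. I'll hand it in.

```bash
python3 -c "
from bench import *; print(job_done())"
```

```text
the job is handed in; nothing more can be done
None
```

I pulled the drawer out to its stop, tucked the carrier under the leaf and slid it in to about 2 mm from the back stop. The gripper is still holding it pressed flat at about 12 N, and the job is handed in; no verdict came back.

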